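# Turn a soil colour chart leaf over its rings

## Robot

A 6-joint arm with a two-finger parallel gripper is mounted at the origin on a cart in front of the work surface, level with it; the furniture and walls round the work are solid. World frame = base frame: x ahead of the robot, y to its left, z up, the work surface at z = 0. Lengths are in m, angles in rad, forces in N, time in s.
With the tool pointing down it reaches from about 0.275 to 0.75 m from the base axis. Payload 10.2 kg.
Tool frame: the origin (TCP) lies where the fingers leave the gripper's body, on its centre line; the fingertips stand 73 mm ahead of it and the grasp point (between the pads) lies 54 mm ahead of it; z points along the fingers, y is the line along which they close (so a half turn about z gives the same grasp; the last joint's range is limited). The gripper opens to 85 mm and grips with 20 to 120 N. Pads are 22 mm wide; open, the fingers measure 114 mm over their backs; the gripper's body (76 mm by 85 mm) begins 54 mm behind the grasp point. The pads swing forward as they close: fully open they stand 13 mm farther back than shut.
Start: joints at [-1.381, 0.313, 1.498, -0, 1.331, -0.223], TCP at [0.211, -0.481, 0.304] pointing down, gripper open.
Joint ranges: [-2.94, 2.94], [-0.97, 2.17], [0.19, 2.56], [-1.23, 4.37], [0.02, 3.11], [-2.88, 2.88]. Speed limits (rad/s): [2.39, 2.39, 3.01, 3.14, 3.14, 3.14].

## Interface

Orientations are given as a unit quaternion [x, y, z, w].
In Python, from cell import robot gives the robot as it stands.
- The arm moves only by the shell command python3 nudge.py FILE [OPENING] [FORCE], which reads ROWS from the file FILE. ROWS is a JSON list of rows, 1 to 20 of them, each written [[dx, dy, dz], [rx, ry, rz]]: dx, dy, dz in m, then a rotation vector rx, ry, rz in rad; each row is the pose to reach, as a shift and turn from the pose commanded when the command began, along the tool's axes at that moment; what a row does not reach only later rows make up. A row lasts 1/8 s, in which the tool goes at most 0.0625 m and 0.188 rad, less where a joint would pass 70% of its speed; a pose out of reach is approached as far as the arm can. OPENING is the opening from 0.0 (shut) to 1.0 (fully open), set as the command begins (- or left out keeps the last). The fingers move at their own pace and stop on an object; FORCE is the grip in N (left out, the last holds). Time passes only in rows, so rows that do not move let the fingers close. It prints the time, the measured TCP pose, the force, the opening and the grip force at its end. Input that does not fit is refused with a message, and nothing moves.
- robot.get_state(): the state, without advancing time (a new reading comes with each control period).
- robot.read_camera(name): name is "side" or "top" or "wrist"; returns a dict with "image" (480x640x3 uint8, blue, green, red), "intrinsics" (3x3 intrinsics, pixels), "R" (3x3) and "t" (3): a world point X has camera coordinates R X + t. Camera axes: x right, y down, z forward; pixel columns grow to the right and rows downward; lengths in m; the calibration is good to about 2 mm. The wrist camera is an equidistant fisheye: a pixel r from the principal point sees the ray r / f radians off the axis. A picture is of the moment at which its call begins. There is no depth.
- robot.sign_off(): hands the job in; it is judged then, once.
The state is a dict: "clock": time; "joint_positions": joint angles; "qvel": joint speeds; "tau": joint torques, N m; "tool_pos": TCP position; "tool_rot": TCP orientation; "ft_force": force on the tool from outside, world axes, zero at the start; "moment": the same for the moment, N m; "opening": opening from 0.0 (shut) to 1.0 (fully open); "grasp_force": force on a finger pad.
Only numpy, scipy, OpenCV 4.12 (cv2) and the standard library are available. Lean on these libraries where they do the work, as an engineer would, in place of code of your own. Each camera call takes 0.05 s, during which the arm holds its last target. There are 200 camera calls.

## Task

The soil colour book lies open with a spatula left on its right-hand page. Push the spatula off that page onto the bench, then lift the left-hand leaf from below at its orange tab and turn it over the rings so that it lies flat on the right-hand page. Work gently with the fingertips only: grip nothing, pick nothing up, and leave the petri dish and the two tins alone.

Things in the scene. Friction and masses are not known exactly. Their poses are not given: they have to be found in the camera images.
- chart_book: open ring book of stiff soil colour charts (rows of brown paint chips), fixed to the bench, covers 156 x 199 mm. Origin on the bench under the middle of the rings; x along the rings away from the reader, y to the reader's left, z up. Each side is a stack of leaves, x from -73 to 73 mm, |y| from 11 to 97 mm, top 32 mm above the bench; cover below 3 mm thick, out to |y| = 99 mm.
- leaf (a joint): the loose top leaf on the left stack, a stiff card 3 mm thick, 146 mm long, free edge 97 mm from the axis, 50 g. It turns about the centre line of the rings (book x axis, 33.8 mm above the bench) with slight friction and damping. 0 rad: flat on the left page; 1.57: upright; 3.14: flat on the right page. Let go well past upright it falls over by itself.
- leaf_tab (a point): middle of the outer end of the leaf's orange index tab. The tab spans 20 to 64 mm along the book's x, is 3 mm thick and juts 20 mm past the leaf's free edge, to 117 mm from the axis, over bare bench; with the leaf down its underside is 32 mm above the bench, so a tilted fingertip goes under it.
- ring_centre (a point): centre of the middle ring, on the leaf's axis, 33.8 mm above the bench. Three steel rings of 17 mm radius stand at x = -50, 0 and 50 mm of the book, tops 52 mm above the bench. The book also has a fixed green tab on the left, out to y = 117 mm, x from -64 to -20 mm, 18 to 21 mm above the bench.
- right_page (a point): centre of the top of the right-hand stack, 32 mm above the bench.
- spatula: steel spatula with a brown wooden handle, 12 x 150 x 8 mm, 22 g, lying on the right-hand page roughly along the rings. Origin at the middle of its underside, its length along its y.
- petri_dish: closed glass petri dish with soil in it, 64 mm across, 15 mm high, on the bench; origin at the middle of its underside.
- moisture_tin_1: closed aluminium soil tin, 52 mm across, 28 mm high, on the bench; origin at the middle of its underside.
- moisture_tin_2: a second tin, the same as moisture_tin_1.
- vacuum_pump: an obstacle between the gripper's starting place and the book: grey vacuum pump, fixed, origin under its middle on the bench; it covers about x from 0.43 to 0.75 m and y from 0.02 to 0.16 m of the bench and is at most 0.25 m tall. Pass above it.

How it is judged:
On the way, in this order (a step that is already met when the one before it is completed fails the run):
1. the spatula is off the book, on the bench, with the leaf still on the left (height (world z) of spatula below 0.02 m and value of joint leaf below 0.15 rad), for 0.2 s.
2. the leaf lies flat on the right-hand page (value of joint leaf above 3.08 rad), for 0.2 s.
At the end, for the whole second after the job is handed in: the leaf lies flat on the right-hand page (joint above 3.08 rad) and the spatula lies at rest on the bench, its middle less than 20 mm above it (value of joint leaf above 3.08 rad and height (world z) of spatula between -0.02 and 0.02 m and linear speed of spatula below 0.02 m/s); the robot touches nothing.
It fails at once if the spatula is picked up (its middle more than 23 mm above the page) (height (world z) of spatula above 0.055 m).
It fails at once if the book or its leaf is gripped or forced (more than 35 N) (contact force between the fingers and chart_book above 35 N).
It fails at once if the spatula is gripped or forced (more than 35 N) (contact force between the fingers and spatula above 35 N).
It fails at once if the petri dish is moved by more than 15 mm (distance of petri_dish from where it was at the start of the episode above 0.015 m).
It fails at once if a tin is moved by more than 15 mm (distance of any of moisture_tin_1, moisture_tin_2 from where it was at the start of the episode above 0.015 m).
It also fails if it takes over 58 s, if anything falls off the work surface, if the arm or the gripper's body presses on something with over 40 N, if the wrist force passes 120 N, or if a joint passes its speed limit or range.

## Working session

There is one attempt and no reset: what is moved stays moved. The work goes in short steps, Python scripts to look and compute and a shell command to move; the robot and the scene stay as the last step left them, time stands still between calls to the robot, and variables do not carry over. Pictures are saved under pics/ and viewed, at most 10 in all, crops included, and the job is handed in when it is done.

```bash
ls; mkdir -p pics
python3 - <<'E'
from cell import robot
import cv2
for n in("top","side"):
    c=robot.read_camera(n);cv2.imwrite(f"pics/{n}0.png",c["image"])
    print(n,c["intrinsics"].tolist(),c["R"].tolist(),c["t"].tolist())
print(robot.get_state())
E
```

```text
cell.py
nudge.py
pics
top [[585.3944686099187, 0.0, 317.0698404130131], [0.0, 585.3944686099187, 237.3243161710283], [0.0, 0.0, 1.0]] [[0.0008308178431705872, -0.9997484103951023, -0.0224148534275273], [-0.9947281382340326, 0.0014722763742064055, -0.10253664421919251], [0.10254384792451851, 0.022381874692349094, -0.9944766517812722]] [0.2700238245426215, 0.520365477252566, 1.0502098958291775]
side [[536.150559602362, 0.0, 314.1446060270572], [0.0, 536.150559602362, 240.71163876976206], [0.0, 0.0, 1.0]] [[-0.9579992654287268, -0.28662872107298076, -0.009021291154131554], [-0.1202887858897117, 0.4302003198806472, -0.8946833477626418], [0.26032290607474273, -0.8560208297878364, -0.4466098112918529]] [0.5496776078574344, 0.011625131881796865, 1.065370226083332]
{'clock': 0.1, 'joint_positions': array([-1.38137503e+00,  3.13419404e-01,  1.49834272e+00,  1.14376353e-06,
        1.33097919e+00, -2.23412572e-01]), 'qvel': array([ 0.00037345, -0.00082698, -0.00322173, -0.00029235, -0.00028993,
        0.0004061 ]), 'tau': array([ 2.60669265e-03, -4.12900901e+01, -2.60142249e+01, -2.60671432e-04,
        2.99431093e-03,  8.61402725e-06]), 'tool_pos': array([ 0.21059035, -0.48076434,  0.3033862 ]), 'tool_rot': array([ 9.78771427e-01,  2.04954051e-01,  1.03159457e-05, -5.74234856e-04]), 'ft_force': array([ 0.22120628, -1.03116351,  0.30616451]), 'moment': array([ 0.01010832, -0.03276771, -0.01538766]), 'grasp_force': 0.0, 'opening': 1.0016580142607043}
```

View pics/top0.png

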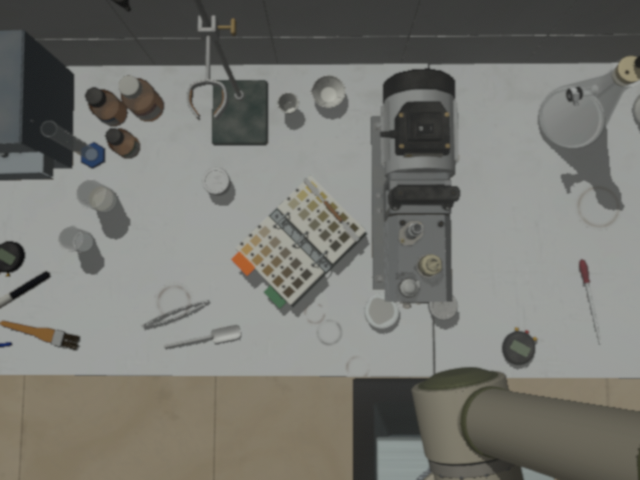

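View pics/side0.png

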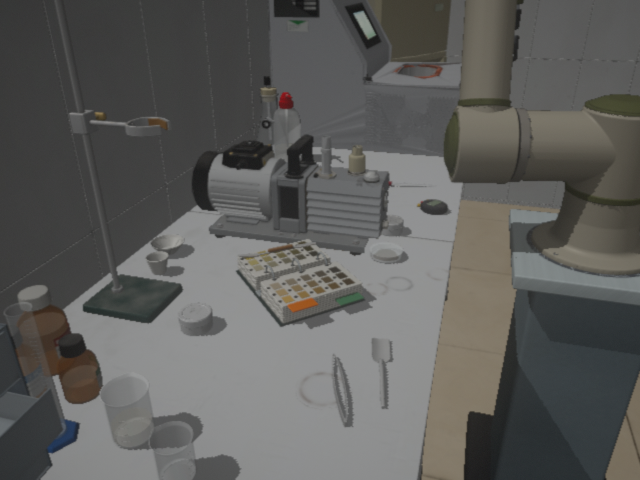

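Run:
```python
import cv2,numpy as np
a=cv2.imread("pics/top0.png")[165:345,200:400]; b=cv2.imread("pics/side0.png")[225:330,225:375]
cv2.imwrite("pics/c1.png",cv2.resize(a,None,fx=3.33,fy=3.33,interpolation=cv2.INTER_CUBIC))
cv2.imwrite("pics/c2.png",cv2.resize(b,None,fx=5,fy=5,interpolation=cv2.INTER_CUBIC))
```

```text
(no output)
```

View pics/c1.png

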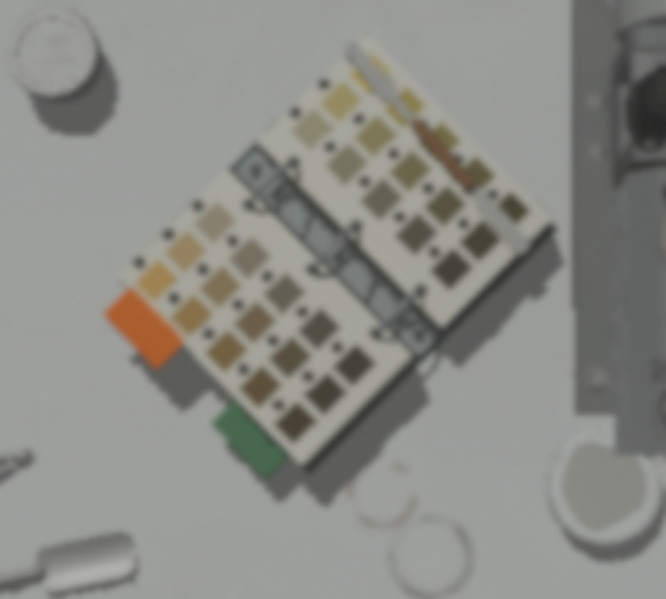

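View pics/c2.png

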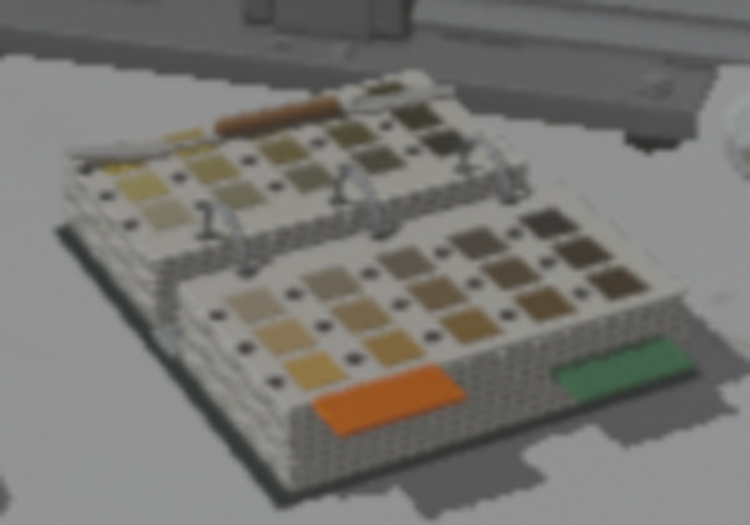

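```bash
cat > h.py <<'E'
import numpy as np
from scipy.spatial.transform import Rotation as Ro
from scipy.optimize import least_squares
TOP=(np.array([[585.394,0,317.07],[0,585.394,237.324],[0,0,1]]),np.array([[0.0008308178431705872,-0.9997484103951023,-0.0224148534275273],[-0.9947281382340326,0.0014722763742064055,-0.10253664421919251],[0.10254384792451851,0.022381874692349094,-0.9944766517812722]]),np.array([0.2700238245426215,0.520365477252566,1.0502098958291775]))
SIDE=(np.array([[536.15,0,314.1446],[0,536.15,240.7116],[0,0,1]]),np.array([[-0.9579992654287268,-0.28662872107298076,-0.009021291154131554],[-0.1202887858897117,0.4302003198806472,-0.8946833477626418],[0.26032290607474273,-0.8560208297878364,-0.4466098112918529]]),np.array([0.5496776078574344,0.011625131881796865,1.065370226083332]))
def proj(c,X):
    K,R,t=c; p=(np.atleast_2d(X)@R.T+t)@K.T; return p[:,:2]/p[:,2:]
tc=lambda u,v:(u/3.33+200,v/3.33+165)
sc=lambda u,v:(u/5+225,v/5+225)
def tri(a,b):
    return least_squares(lambda X:np.r_[proj(TOP,X)[0]-a,proj(SIDE,X)[0]-b],[.45,.25,.03])
def plane(c,uv,z):
    K,R,t=c; d=R.T@np.linalg.solve(K,[*uv,1]); o=-R.T@t; return o+d*(z-o[2])/d[2]
E
cat > m.py <<'E'
from h import *
P=np.array([[64,117,35],[20,117,35],[73,97,35],[-73,97,35],[73,-97,32],[-73,-97,32]])/1e3
T=np.array([tc(*q) for q in[(105,315),(157,368),(122,280),(303,467),(365,37),(553,222)]])
S=np.array([sc(*q) for q in[(340,437),(466,395),(290,405),(690,290),(65,152),(415,70)]])
W=lambda p:P@Ro.from_euler('z',p[3]).as_matrix().T+p[:3]
r=least_squares(lambda p:np.r_[(proj(TOP,W(p))-T).ravel(),(proj(SIDE,W(p))-S).ravel()],[.45,.3,0,.8])
print("book x y z yaw",r.x.round(4),"\n",r.fun.reshape(-1,2).round(1).tolist())
for a,b in zip(T,S): q=tri(a,b);print(q.x.round(4),q.cost.round(2))
B=Ro.from_euler('z',r.x[3]).as_matrix()
for a,b in[((352,47),(75,153)),((442,157),(280,115)),((525,245),(452,92))]:
    q=tri(np.array(tc(*a)),np.array(sc(*b)));print("spat",q.x.round(4),"book",(B.T@(q.x-r.x[:3])).round(4),q.cost.round(2))
for n,uv,z in[("petri",(382,311),.015),("tin1",(217,181),.028),("tin2",(443,308),.028)]:
    q=plane(TOP,uv,z);print(n,q.round(3),"book",(B.T@(q-r.x[:3])).round(3))
for uv in[(372,200),(372,250),(372,290)]: q=plane(TOP,uv,.0);print("pump",q.round(3),(B.T@(q-r.x[:3])).round(3))
E
python3 m.py
```

```text
book x y z yaw [ 5.153e-01  2.993e-01 -3.000e-04  7.783e-01] 
 [[-0.4, 0.2], [0.5, 1.4], [-1.1, -0.4], [-0.0, 0.4], [1.3, -0.3], [0.4, -0.4], [0.1, -0.8], [0.5, -0.1], [-0.9, 0.8], [-0.3, -0.0], [-0.8, 0.7], [0.5, -0.2]]
[0.4791 0.427  0.0329] 0.0
[0.4489 0.3973 0.0347] 0.31
[0.4984 0.4176 0.0349] 0.0
[0.3953 0.3169 0.0345] 0.12
[0.6335 0.2834 0.0345] 0.17
[0.5313 0.1798 0.0316] 0.15
spat [0.6267 0.2904 0.0387] book [ 0.073  -0.0845  0.039 ] 0.4
spat [0.5657 0.2408 0.0377] book [-0.0052 -0.077   0.0381] 0.06
spat [0.5155 0.1946 0.0318] book [-0.0734 -0.0747  0.0321] 1.8
petri [0.385 0.15  0.015] book [-0.197 -0.015  0.015]
tin1 [0.627 0.458 0.028] book [0.191 0.034 0.028]
tin2 [0.391 0.041 0.028] book [-0.27  -0.097  0.028]
pump [0.595 0.166 0.   ] [-0.037 -0.151  0.   ]
pump [0.499 0.167 0.   ] [-0.104 -0.083  0.   ]
pump [0.424 0.167 0.   ] [-0.158 -0.03   0.   ]
```

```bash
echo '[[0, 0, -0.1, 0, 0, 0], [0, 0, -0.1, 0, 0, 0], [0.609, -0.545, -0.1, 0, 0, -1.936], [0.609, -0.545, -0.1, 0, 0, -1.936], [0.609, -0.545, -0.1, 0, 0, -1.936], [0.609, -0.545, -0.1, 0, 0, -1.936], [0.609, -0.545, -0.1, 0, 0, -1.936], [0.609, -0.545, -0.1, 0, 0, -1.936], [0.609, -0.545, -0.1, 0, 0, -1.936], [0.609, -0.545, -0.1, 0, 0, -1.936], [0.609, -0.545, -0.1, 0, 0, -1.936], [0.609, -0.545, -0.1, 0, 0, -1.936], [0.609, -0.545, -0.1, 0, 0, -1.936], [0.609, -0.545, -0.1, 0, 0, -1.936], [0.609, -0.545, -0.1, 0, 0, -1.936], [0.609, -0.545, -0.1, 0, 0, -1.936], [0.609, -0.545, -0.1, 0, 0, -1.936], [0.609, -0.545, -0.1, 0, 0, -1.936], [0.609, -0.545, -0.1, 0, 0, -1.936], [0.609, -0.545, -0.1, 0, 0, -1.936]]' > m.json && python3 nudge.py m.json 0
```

```text
refused: ROWS must be rows with the three-number parts in brackets of their own. Nothing was moved.
```

Refused on format, not on reach. It needs rows with the three-number parts in brackets of their own.

```bash
echo '[[[0, 0, -0.1], [0, 0, 0]], [[0, 0, -0.1], [0, 0, 0]], [[0.609, -0.545, -0.1], [0, 0, -1.936]], [[0.609, -0.545, -0.1], [0, 0, -1.936]], [[0.609, -0.545, -0.1], [0, 0, -1.936]], [[0.609, -0.545, -0.1], [0, 0, -1.936]], [[0.609, -0.545, -0.1], [0, 0, -1.936]], [[0.609, -0.545, -0.1], [0, 0, -1.936]], [[0.609, -0.545, -0.1], [0, 0, -1.936]], [[0.609, -0.545, -0.1], [0, 0, -1.936]], [[0.609, -0.545, -0.1], [0, 0, -1.936]], [[0.609, -0.545, -0.1], [0, 0, -1.936]], [[0.609, -0.545, -0.1], [0, 0, -1.936]], [[0.609, -0.545, -0.1], [0, 0, -1.936]], [[0.609, -0.545, -0.1], [0, 0, -1.936]], [[0.609, -0.545, -0.1], [0, 0, -1.936]], [[0.609, -0.545, -0.1], [0, 0, -1.936]], [[0.609, -0.545, -0.1], [0, 0, -1.936]], [[0.609, -0.545, -0.1], [0, 0, -1.936]], [[0.609, -0.545, -0.1], [0, 0, -1.936]]]' > m.json && python3 nudge.py m.json 0
cat >> h.py <<'E'
BK=np.array([.5153,.2993,0]);BY=.7783;BR=Ro.from_euler('z',BY).as_matrix()
def where(L=.073):
    from cell import robot
    s=robot.get_state();R=Ro.from_quat(s["tool_rot"]).as_matrix();tip=s["tool_pos"]+L*R[:,2]
    print("t",round(s["clock"],2),"tip_book",(BR.T@(tip-BK)).round(4),"axes_in_book cols xyz",(BR.T@R).round(3).tolist(),"F_book",(BR.T@s["ft_force"]).round(2),"op",round(s["opening"],2),"q",s["joint_positions"].round(2))
E
python3 -c "
from h import *;where()"
```

```text
clock: 2.6
tool_pos: [0.5497, 0.262, 0.4043]
tool_rot: [0.386, 0.922, 0.0, 0.0]
ft_force: [0.4, 0.7, -0.0]
opening: 0.002
grasp_force: 0.0
t 2.6 tip_book [-0.0016 -0.0507  0.3313] axes_in_book cols xyz [[0.001, 1.0, 0.0], [1.0, -0.001, -0.0], [-0.0, 0.0, -1.0]] F_book [ 0.77  0.22 -0.  ] op 0.0 q [ 0.25  0.47  1.02 -0.    1.65 -0.52]
```

```bash
echo '[[[0, 0, 0.275], [0, 0, 0]], [[0, 0, 0.275], [0, 0, 0]], [[0, 0, 0.275], [0, 0, 0]], [[0, 0, 0.275], [0, 0, 0]], [[0, 0, 0.275], [0, 0, 0]], [[0, 0, 0.275], [0, 0, 0]], [[0, 0, 0.275], [0, 0, 0]], [[0, 0, 0.283], [0, 0, 0]], [[0, 0, 0.287], [0, 0, 0]], [[0, 0, 0.290], [0, 0, 0]], [[0, 0, 0.290], [0, 0, 0]]]' > m.json && python3 nudge.py m.json 0
python3 - <<'E'
from h import *;where()
from cell import robot
import cv2
a=robot.read_camera("top")["image"][165:345,200:400]; b=robot.read_camera("side")["image"][195:330,225:375]
a=cv2.resize(a,(666,600),interpolation=3);b=cv2.resize(b,(667,600),interpolation=3)
cv2.imwrite("pics/d.png",cv2.resize(np.hstack([a,b]),(800,360),interpolation=3))
E
```

```text
clock: 3.98
tool_pos: [0.5498, 0.2626, 0.1137]
tool_rot: [0.386, 0.922, -0.0, -0.0]
ft_force: [-0.0, 0.6, -0.1]
opening: 0.0
grasp_force: 0.0
t 3.98 tip_book [-0.0012 -0.0503  0.0407] axes_in_book cols xyz [[0.0, 1.0, -0.0], [1.0, -0.0, 0.0], [0.0, -0.0, -1.0]] F_book [ 0.39  0.41 -0.06] op 0.0 q [ 0.25  0.69  1.43  0.    1.02 -0.52]
```

View pics/d.png

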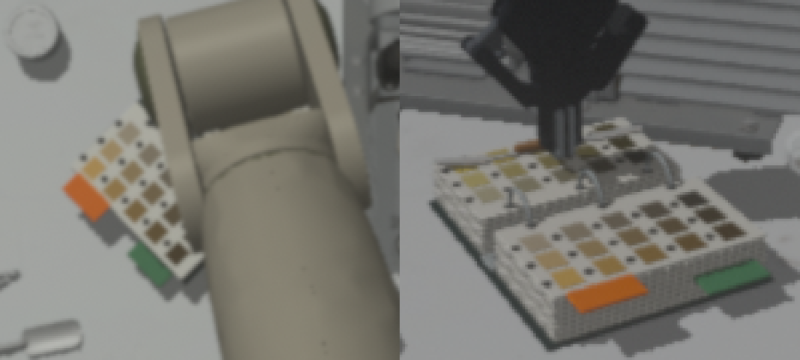

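The top view is hidden by the arm. The side view shows the closed fingers just above the right page, around (563,155), between the rings and the spatula. I'll feel for the page height next.

```bash
for i in 1 2 3; do :; done; echo '[[[0, 0, 0.003], [0, 0, 0]], [[0, 0, 0.005], [0, 0, 0]], [[0, 0, 0.005], [0, 0, 0]]]' > m.json && python3 nudge.py m.json 0 | grep -E "pos|force"; echo '[[[0, 0, 0.0015], [0, 0, 0]], [[0, 0, 0.0015], [0, 0, 0]]]' > m.json && python3 nudge.py m.json | grep -E "pos|ft"
```

```text
tool_pos: [0.5497, 0.2626, 0.1087]
ft_force: [-0.2, 0.5, 0.7]
grasp_force: 0.0
tool_pos: [0.5498, 0.2626, 0.1073]
ft_force: [-0.7, -0.1, -0.5]
```

```bash
echo '[[[-0.007, 0.002, 0], [0, 0, 0]], [[-0.010, 0.004, 0], [0, 0, 0]], [[-0.012, 0.005, 0], [0, 0, 0]], [[-0.014, 0.006, 0], [0, 0, 0]], [[-0.016, 0.007, 0], [0, 0, 0]], [[-0.018, 0.008, 0], [0, 0, 0]], [[-0.020, 0.009, 0], [0, 0, 0]], [[-0.022, 0.010, 0], [0, 0, 0]], [[-0.024, 0.011, 0], [0, 0, 0]], [[-0.026, 0.012, 0], [0, 0, 0]], [[-0.026, 0.012, 0], [0, 0, 0]]]' > m.json && python3 nudge.py m.json 0
python3 - <<'E'
from h import *;where()
from cell import robot
import cv2
b=robot.read_camera("side")["image"][195:330,225:375]
cv2.imwrite("pics/e.png",cv2.resize(b,(667,600),interpolation=3))
E
```

```text
clock: 6.08
tool_pos: [0.5768, 0.2525, 0.1074]
tool_rot: [0.386, 0.922, 0.0, 0.0]
ft_force: [-0.4, 1.3, -0.2]
opening: -0.002
grasp_force: 0.0
t 6.08 tip_book [ 0.0109 -0.0765  0.0344] axes_in_book cols xyz [[0.0, 1.0, 0.0], [1.0, -0.0, -0.0], [-0.0, 0.0, -1.0]] F_book [ 0.66  1.19 -0.2 ] op -0.0 q [ 0.23  0.74  1.36 -0.    1.04 -0.55]
```

View pics/e.png

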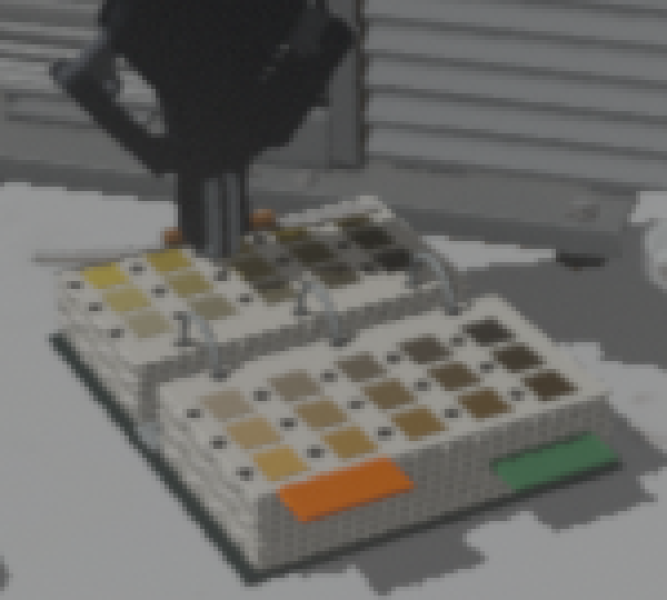

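The spatula moves with the finger: its left tip at (35,260) overhangs the page and the handle is just behind the finger at (170–270,225). I'll keep pushing.

```bash
echo '[[[-0.003, 0.001, 0], [0, 0, 0]], [[-0.006, 0.002, 0], [0, 0, 0]], [[-0.009, 0.004, 0], [0, 0, 0]], [[-0.012, 0.005, 0], [0, 0, 0]], [[-0.015, 0.006, 0], [0, 0, 0]], [[-0.018, 0.006, 0], [0, 0, 0]], [[-0.021, 0.006, 0], [0, 0, 0]], [[-0.024, 0.006, 0], [0, 0, 0]], [[-0.027, 0.006, 0], [0, 0, 0]], [[-0.030, 0.006, 0], [0, 0, 0]], [[-0.030, 0.006, 0], [0, 0, 0]]]' > m.json && python3 nudge.py m.json 0 | grep ft
echo '[[[0.03, 0, -0.03], [0, 0, 0]], [[0.06, 0, -0.09], [0, 0, 0]], [[0.10, 0, -0.15], [0, 0, 0]], [[0.15, 0, -0.2], [0, 0, 0]], [[0.2, 0, -0.2], [0, 0, 0]], [[0.25, 0, -0.2], [0, 0, 0]]]' > m.json && python3 nudge.py m.json 0
python3 - <<'E'
from h import *;where()
from cell import robot
import cv2
a=robot.read_camera("top")["image"][165:345,200:400]; b=robot.read_camera("side")["image"][195:330,225:375]
a=cv2.resize(a,(666,600),interpolation=3);b=cv2.resize(b,(667,600),interpolation=3)
cv2.imwrite("pics/f.png",cv2.resize(np.hstack([a,b]),(800,360),interpolation=3))
E
```

```text
ft_force: [-0.3, 0.0, -0.0]
clock: 8.25
tool_pos: [0.425, 0.4148, 0.3091]
tool_rot: [0.386, 0.922, 0.001, 0.001]
ft_force: [-0.5, -0.3, -0.3]
opening: -0.0
grasp_force: 0.0
t 8.25 tip_book [0.017  0.1456 0.2361] axes_in_book cols xyz [[0.0, 1.0, 0.003], [1.0, -0.0, -0.0], [-0.0, 0.003, -1.0]] F_book [-0.56  0.13 -0.3 ] op -0.0 q [ 0.58  0.46  1.27  0.    1.41 -0.2 ]
```

View pics/f.png

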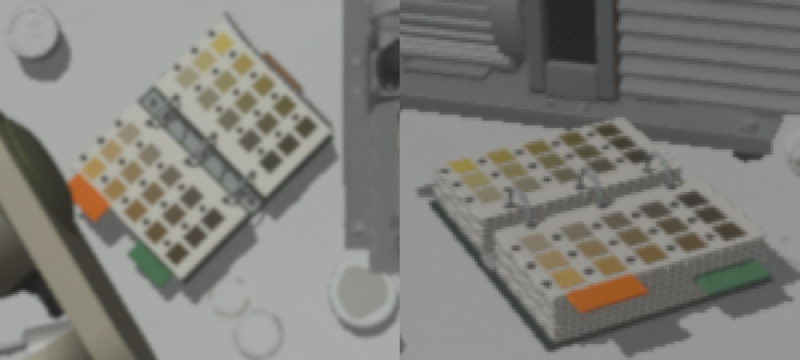

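Run:
```python
from h import *
for uv in[(341.5,201),(314,172.5),(365,230)]:
  for z in(.004,.02,.035): print(uv,z,(BR.T@(plane(TOP,uv,z)-BK)).round(4))
```

```text
(341.5, 201) 0.004 [ 0.0021 -0.1077  0.004 ]
(341.5, 201) 0.02 [ 0.0004 -0.1056  0.02  ]
(341.5, 201) 0.035 [-0.0011 -0.1037  0.035 ]
(314, 172.5) 0.004 [ 0.0782 -0.1092  0.004 ]
(314, 172.5) 0.02 [ 0.0754 -0.1071  0.02  ]
(314, 172.5) 0.035 [ 0.0728 -0.1051  0.035 ]
(365, 230) 0.004 [-0.0684 -0.1002  0.004 ]
(365, 230) 0.02 [-0.0691 -0.0982  0.02  ]
(365, 230) 0.035 [-0.0697 -0.0963  0.035 ]
```

The spatula is off the page, on the bench, and the leaf is still flat. Next I tilt the tool 55° for the tab.

```bash
echo '[[[0.054, 0.025, 0.1], [0, -0.96, 0]], [[0.054, 0.025, 0.1], [0, -0.96, 0]], [[0.054, 0.025, 0.1], [0, -0.96, 0]], [[0.054, 0.025, 0.1], [0, -0.96, 0]], [[0.054, 0.025, 0.1], [0, -0.96, 0]], [[0.054, 0.025, 0.1], [0, -0.96, 0]], [[0.054, 0.025, 0.1], [0, -0.96, 0]], [[0.054, 0.025, 0.1], [0, -0.96, 0]], [[0.054, 0.025, 0.1], [0, -0.96, 0]], [[0.054, 0.025, 0.1], [0, -0.96, 0]], [[0.054, 0.025, 0.1], [0, -0.96, 0]]]' > m.json && python3 nudge.py m.json 0 >/dev/null;  python3 -c "
from h import *;where()"
```

```text
t 9.72 tip_book [0.0419 0.1378 0.1656] axes_in_book cols xyz [[0.0, 1.0, -0.0], [0.574, -0.0, -0.819], [-0.819, 0.0, -0.574]] F_book [-0.26 -0.81 -0.25] op 0.0 q [ 0.91  0.75  1.27 -0.97  1.41  0.45]
```

```bash
echo '[[[0.06, 0, 0.04], [0, 0, 0]], [[0.1, 0, 0.06], [0, 0, 0]], [[0.12, 0, 0.075], [0, 0, 0]], [[0.128, 0, 0.081], [0, 0, 0]], [[0.128, 0, 0.081], [0, 0, 0]], [[0.122, 0, 0.09], [0, 0, 0]], [[0.116, 0, 0.098], [0, 0, 0]], [[0.110, 0, 0.107], [0, 0, 0]], [[0.110, 0, 0.107], [0, 0, 0]]]' > m.json && python3 nudge.py m.json 0 >/dev/null;  python3 - <<'E'
from h import *;where()
from cell import robot
import cv2
b=robot.read_camera("side")["image"][195:330,225:375]
cv2.imwrite("pics/g.png",cv2.resize(b,(667,600),interpolation=3))
E
```

```text
t 10.85 tip_book [0.0418 0.1122 0.0143] axes_in_book cols xyz [[0.001, 1.0, -0.001], [0.574, -0.002, -0.819], [-0.819, 0.0, -0.574]] F_book [ 0.81  0.71 -0.42] op -0.0 q [ 0.87  0.96  1.33 -1.04  1.24  0.66]
```

View pics/g.png

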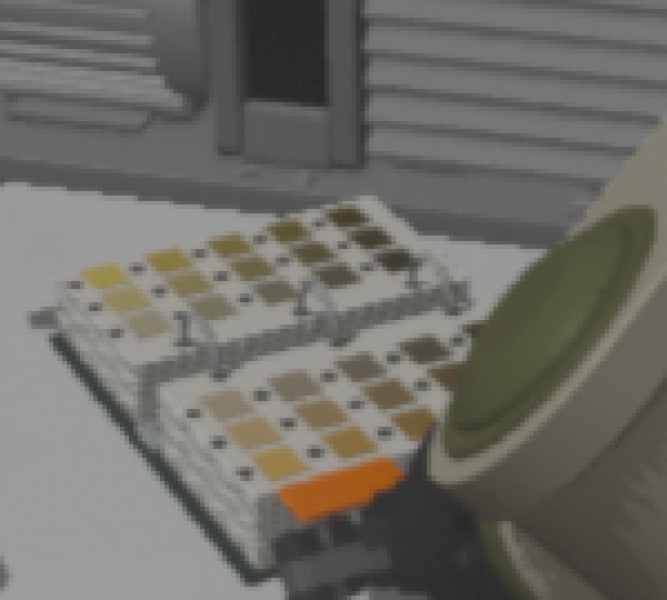

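The side view shows the orange tab clear at (340,490) with the gripper below it, and no contact force. I'll start lifting along the arc.

```bash
echo '[[[-0.004, 0, -0.003], [0, 0, 0]], [[-0.008, 0, -0.006], [0, 0, 0]], [[-0.017, 0, -0.009], [0, 0, 0]], [[-0.026, 0, -0.0127], [0, 0, 0]], [[-0.034, 0, -0.016], [0, 0, 0]], [[-0.043, 0, -0.019], [0, 0, 0]], [[-0.055, 0, -0.0205], [0, 0, 0]], [[-0.067, 0, -0.0215], [0, 0, 0]], [[-0.0786, 0, -0.022], [0, 0, 0]], [[-0.0786, 0, -0.022], [0, 0, 0]]]' > m.json && python3 nudge.py m.json 0 >/dev/null;  python3 - <<'E'
from h import *;where()
from cell import robot
import cv2
b=robot.read_camera("side")["image"][150:330,225:425]
cv2.imwrite("pics/i.png",cv2.resize(b,(667,600),interpolation=3))
E
```

```text
t 12.15 tip_book [0.0421 0.0857 0.092 ] axes_in_book cols xyz [[0.002, 1.0, -0.0], [0.574, -0.001, -0.819], [-0.819, 0.001, -0.574]] F_book [ 0.34 -0.05  0.27] op 0.0 q [ 0.83  0.83  1.36 -1.03  1.27  0.54]
```

View pics/i.png

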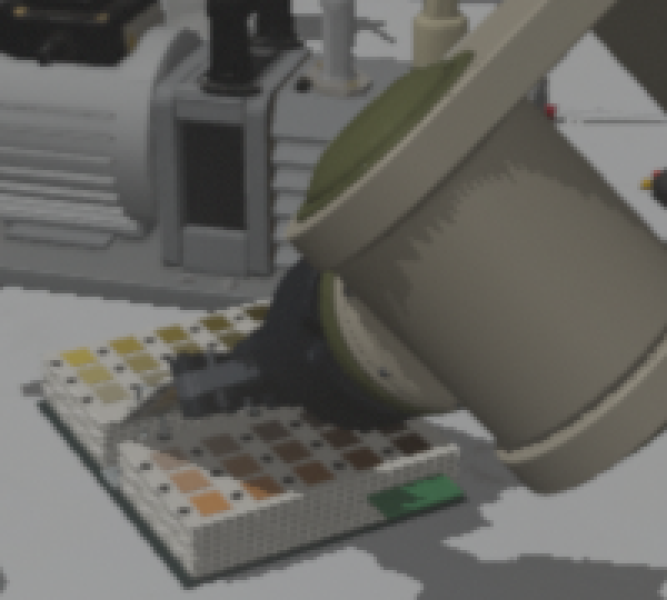

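The leaf is up: the tab is gone from its place and the leaf's edge slants up at (150,410). I'll carry it past upright.

```bash
echo '[[[-0.012, 0, 0.002], [0, 0, 0]], [[-0.024, 0, 0.005], [0, 0, 0]], [[-0.0346, 0, 0.0093], [0, 0, 0]], [[-0.045, 0, 0.016], [0, 0, 0]], [[-0.055, 0, 0.023], [0, 0, 0]], [[-0.0636, 0, 0.030], [0, 0, 0]], [[-0.071, 0, 0.040], [0, 0, 0]], [[-0.078, 0, 0.050], [0, 0, 0]], [[-0.0843, 0, 0.0594], [0, 0, 0]], [[-0.088, 0, 0.072], [0, 0, 0]], [[-0.0924, 0, 0.085], [0, 0, 0]], [[-0.0924, 0, 0.085], [0, 0, 0]], [[-0.0924, 0, 0.085], [0, 0, 0]]]' > m.json && python3 nudge.py m.json 0 >/dev/null; python3 -c "
from h import *;where()"
echo '[[[0, 0, -0.05], [0, 0, 0]], [[0, 0, -0.1], [0, 0, 0]], [[0, 0, -0.15], [0, 0, 0]], [[0, 0, -0.2], [0, 0, 0]], [[0, 0, -0.22], [0, 0, 0]], [[0, 0, -0.22], [0, 0, 0]], [[0, 0, -0.22], [0, 0, 0]], [[0, 0, -0.22], [0, 0, 0]]]' > m.json && python3 nudge.py m.json 0
python3 - <<'E'
from h import *;where()
from cell import robot
import cv2
a=robot.read_camera("top")["image"][165:345,200:400]; b=robot.read_camera("side")["image"][195:330,225:375]
a=cv2.resize(a,(666,600),interpolation=3);b=cv2.resize(b,(667,600),interpolation=3)
cv2.imwrite("pics/j.png",cv2.resize(np.hstack([a,b]),(800,360),interpolation=3))
E
```

```text
t 13.82 tip_book [ 0.0419 -0.0363  0.118 ] axes_in_book cols xyz [[0.0, 1.0, -0.0], [0.574, -0.0, -0.819], [-0.819, 0.0, -0.574]] F_book [ 0.61  0.36 -0.17] op -0.0 q [ 0.63  0.76  1.41 -1.11  1.13  0.44]
clock: 14.82
tool_pos: [0.4027, 0.473, 0.2853]
tool_rot: [0.343, 0.818, -0.179, 0.426]
ft_force: [-0.0, -0.1, -0.6]
opening: -0.002
grasp_force: 0.0
t 14.82 tip_book [0.0417 0.143  0.2435] axes_in_book cols xyz [[-0.0, 1.0, -0.002], [0.573, -0.001, -0.819], [-0.819, -0.001, -0.573]] F_book [-0.06 -0.04 -0.63] op -0.0 q [ 0.92  0.67  1.2  -0.95  1.51  0.32]
```

View pics/j.png

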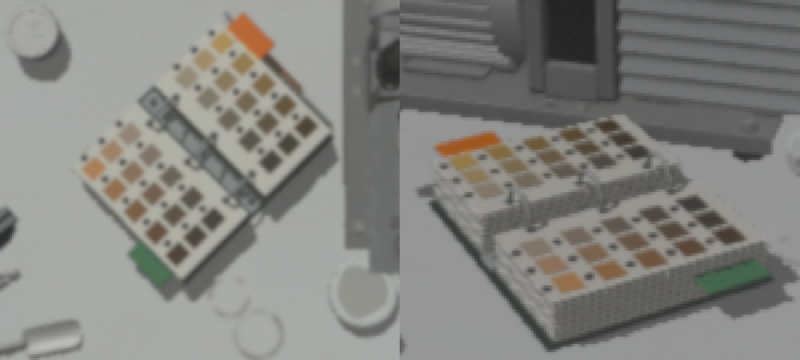

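```bash
echo '[[[0, 0, 0], [0, 0, 0]], [[0, 0, 0], [0, 0, 0]], [[0, 0, 0], [0, 0, 0]], [[0, 0, 0], [0, 0, 0]]]' > m.json && python3 nudge.py m.json >/dev/null
python3 - <<'E'
from h import *
from cell import robot
import cv2
c=[]
for n in("top","side"):
    h=cv2.cvtColor(robot.read_camera(n)["image"],cv2.COLOR_BGR2HSV)
    m=cv2.inRange(h,(5,170,120),(18,255,255)); m[:165]=0;m[345:]=0;m[:,:200]=0;m[:,400:]=0
    k,_,s,ce=cv2.connectedComponentsWithStats(m);c.append(ce[1+s[1:,4].argmax()])
q=tri(*c);b=BR.T@(q.x-BK);print(b.round(4),q.cost, "angle",np.pi-np.arctan2(b[2]-.0353,-b[1]))
E
```

```text
[ 0.0442 -0.1056  0.0355] 0.0060461340640743585 angle 3.13925174969601
```

```bash
python3 -c "
from cell import robot;print(robot.sign_off())"
```

```text
the job is handed in; nothing more can be done
None
```

The job is handed in: the spatula lies on the bench beside the book, and the leaf lies flat on the right-hand page (about 3.14 rad measured from the camera images); no verdict came back.

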